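# Reunite the split tube die in its toggle clamp

## Robot

A 7-joint arm with a two-finger parallel gripper is mounted at the origin on the work surface. World frame = base frame: x ahead of the robot, y to its left, z up, the work surface at z = 0. Lengths are in mm, angles in degrees, forces in N, time in s.
With the tool pointing down it reaches from about 400 to 850 mm from the base axis. Payload 10.4 kg.
Tool frame: the origin (TCP) lies at the centre of the arm's flange, where the gripper is bolted on; the fingertips stand 173 mm ahead of it and the grasp point (between the pads) lies 155 mm ahead of it; z points along the fingers, x is the direction in which the jaws open and shut, and the axes are right-handed (so a half turn about z gives the same grasp; the last joint's range is limited). The gripper opens to 85 mm and grips with 20 to 120 N. Pads are 22 mm wide; open, the fingers measure 114 mm over their backs; the gripper's body (76 mm by 85 mm) begins 54 mm behind the grasp point. The pads swing forward as they close: fully open they stand 13 mm farther back than shut.
Start: joints at [71.242, 19.034, -3.707, 83.658, 1.238, 77.344, -5.071], TCP at [187.578, -596.194, 404.738] pointing down, gripper open.
Joint ranges: [-148.97, 148.97], [-28.65, 121.19], [-84.17, 76.75], [9.2, 138.47], [-72.65, 252.65], [3.7, 117.97], [-149.18, 149.18]. Speed limits (degrees/s): [127.2, 127.2, 159.86, 159.86, 180, 180, 180].

## Interface

Orientations are given as [roll, pitch, yaw] about the fixed x, y, z axes, in that order (R = Rz(yaw) Ry(pitch) Rx(roll)).
In Python, from station import * gives the robot as it stands. Calls block until the motion is done:
- goto(position, orientation): joint-space move of the TCP to a pose.
- move_straight(position, feed=150, rotation=None): straight line of the TCP; rotation=None keeps the orientation; feed is the mean speed in mm/s.
- movej(angles): joint-space move.
- command_gripper(opening, strength=None): finger opening in mm; strength is the grip in N (None keeps the last); returns when the fingers have stopped.
- pause(seconds).
- solve_ik(position, orientation): joint angles nearest the present ones, or None.
- get_image(name): name is "scene" or "top" or "wrist"; returns (picture, depth): 480x640x3 uint8, blue, green, red; 480x640 float32, mm along the optical axis (not along the pixel's ray), 0 where there is no reading.
- camera_model(name): a dict with "fov_y" (degrees; the focal length in pixels is half the picture's height over the tangent of half this angle, whatever the lens; pixels are square), "cx", "cy" (the principal point, pixels), "dist" ([k1, k2, p1, p2, k3] as OpenCV has them; the pictures are not rectified), "eye" and "attitude" of the camera in the world. Camera axes: x right, y down, z forward; pixel columns grow to the right and rows downward; lengths in mm; the calibration is good to about 2 mm. A picture is of the moment at which its call begins: read the wrist's pose just before it. camera_model takes no time and is no camera call; for the wrist camera it gives the pose at the moment of the call.
A pose or a line that the arm cannot do raises Unreachable and nothing moves.
- finish_job(): hands the job in, once; it reports no verdict.
Readings, each from a call of its own:
- read_time(): time.
- read_joint_pos(): joint angles.
- read_dq(): joint speeds.
- read_tau(): joint torques, N m.
- read_ee_pos(): TCP position.
- read_eef_rot(): TCP orientation.
- read_contact_force(): force on the tool from outside, world axes, zero at the start.
- read_ft_torque(): the same for the moment, N m.
- read_width(): finger opening in mm.
Only numpy, scipy, OpenCV 4.12 (cv2) and the standard library are available. Lean on these libraries where they do the work, as an engineer would, in place of code of your own. Each camera call takes 0.05 s, during which the arm holds its last target. There are 200 camera calls.

## Task

Someone has tried to shut the bench tube clamp on a loose die half that does not belong to it: throw the handle right back, slide that half clear of the clamp to one side, and slide in the half whose bore and keyways match the half bolted to the bench. Then swing the handle all the way forward over centre, so that the two mating halves are locked shut face to face. Slide the halves flat on the bench, without lifting or tipping them, and leave everything else where it lies.

Things in the scene. Friction and masses are not known exactly. Their poses are not given: they have to be found in the camera images.
- tube_clamp: Fixture on the bench: fixed die half and push-pull toggle clamp in line. Origin on the bench top under the centre of a loose half shut home. +x points from fixed half to clamp, +z up. The bed between them is bare bench, open to both sides (y) for 200 mm. The V keys draw a matching half in if within 5 mm sideways and 5 degrees; the clamp then pushes it home.
- fixed_half (a point): Centre of the bolted-down half: aluminium block 55 deep (x), 112 wide (y), 45 mm high; two screw heads on top. Its parting face, at fixture x = -27.5 mm, looks to fixture +x, with an upright half-round bore 48 mm in diameter and two upright steel V keys 8 mm high (base 14, crest 4 mm wide) 36 mm either side of the bore's centre.
- pad_c (a point): Centre of the face of the clamp's rubber pad, 28 mm in diameter, 28 mm up; moves with the handle. Pad face at fixture x = 60 mm, handle right back: a 55 mm half passes between keys and pad with its centre at x = 8 to 32 mm. Handle locked: 24.5 mm, less 3 mm spring give on a half that is home. The clamp spans x = 75 to 199, y = -32 to 32, 44 mm high.
- handle (a joint): Clamp handle, rad: 1.6 = right back, away from fixed half; 0 = fully forward on its stop, locked, just past dead centre (0.09). The bar rises at 20 degrees + this angle from the level line that points from pivot to fixed half (-x): 112 degrees when right back. Stays where it is left; 1.5 N at the grip moves it, 3 N near the end. Starts at 0.92 to 1.08.
- mate_half_c (a point): Centre (22.5 mm up) of the matching loose half: aluminium block 55 deep (x), 112 wide (y), 45 mm high, 0.5 to 0.8 kg; half-round bore 48 mm in diameter, two V keyways 16 wide, 9 mm deep, 36 mm either side of the bore's centre. Parting face to its own -x, flat back to +x. On the bench on the fixture's -y side, turned up to 0.3 rad from its axes.
- handle_grip (a point): middle of the handle's black round grip: 22 mm in diameter, 80 mm long along the bar, 110 mm from the pivot (bar tip 150 mm from it)
- handle_pivot (a point): the axis of the handle's hinge, parallel to the fixture's y axis, 160 mm along +x from the fixture's origin and 28 mm above the bench
- plain_half_c (a point): centre of the loose half that stands in the clamp at the start: same block and the same 48 mm bore, but its parting face is plain, without keyways, so it stands off on the V keys. Axes as for the matching half
- small_half_c (a point): centre of another loose half, same outside size: bore 34 mm, keyways at 28 mm. It stands near the matching half, in either of two places. Not wanted
- large_half_c (a point): centre of another loose half, same outside size: bore 64 mm, keyways at 43 mm. It stands on the far +y side. Not wanted
- tape_roll: roll of white tape lying flat, 96 mm in diameter, 38 mm high; origin under its centre. Bystander
- flange: steel two-bolt exhaust flange plate lying flat, 112 by 72 mm, 9 mm thick; origin under its centre. Bystander
- chipping_hammer: hammer lying on the bench; bystander
- wire_brush: brush lying on the bench; bystander
- nut_cup: white plastic cup 70 mm wide, 80 mm high; origin under its centre. Bystander
Not all that is in view belongs to the job. What is shaped like the part that bears plain_half_c but black is not meant. Leave any purple look-alike of the part that bears mate_half_c alone.

How it is judged (in metres and radians):
On the way, in this order (a step that is already met when the one before it is completed fails the run):
1. the clamp handle is thrown right back (value of joint handle above 1.45 rad), for 0.1 s.
2. the plain half is out of the clamp ((y of plain_half_c in the frame of tube_clamp above 0.085 m or y of plain_half_c in the frame of tube_clamp below -0.085 m or x of plain_half_c in the frame of tube_clamp above 0.2 m or x of plain_half_c in the frame of tube_clamp below -0.15 m)), for 0.1 s.
3. the matching half stands in front of the fixed half (y of mate_half_c in the frame of tube_clamp between -0.012 and 0.012 m and x of mate_half_c in the frame of tube_clamp between -0.005 and 0.04 m and z of mate_half_c in the frame of tube_clamp below 0.03 m), for 0.1 s.
At the end, for the whole second after the job is handed in: Handle fully forward, over centre (below 0.06 rad); matching half upright on the bench, home on the fixed half (within 3 mm along x, 4 mm along y, 0.04 rad); plain half upright on the bench, out of the clamp (centre over 85 mm to either side of its axis, or past its ends) (value of joint handle below 0.06 rad and x of mate_half_c in the frame of tube_clamp between -0.003 and 0.003 m and y of mate_half_c in the frame of tube_clamp between -0.004 and 0.004 m and angle between the x axis of mate_half_c and the x axis of tube_clamp, either way round below 0.04 rad and angle between mate_half_c's own z axis and vertical below 0.05 rad and height (world z) of mate_half_c below 0.026 m and angle between plain_half_c's own z axis and vertical below 0.1 rad and height (world z) of plain_half_c between 0.015 and 0.03 m and (y of plain_half_c in the frame of tube_clamp above 0.085 m or y of plain_half_c in the frame of tube_clamp below -0.085 m or x of plain_half_c in the frame of tube_clamp above 0.2 m or x of plain_half_c in the frame of tube_clamp below -0.15 m)); the robot touches nothing.
It fails at once if a die half is tipped over (angle between any of mate_half_c, plain_half_c, small_half_c, large_half_c's own z axis and vertical above 0.5 rad).
It fails at once if a die half is lifted more than 20 mm off the bench (height (world z) of any of mate_half_c, plain_half_c, small_half_c, large_half_c above 0.0425 m).
It fails at once if another die half or a bystander is shifted by more than 40 mm (distance of any of small_half_c, large_half_c, tape_roll, flange, chipping_hammer, wire_brush, nut_cup from where it was at the start of the episode above 0.04 m).
It also fails if it takes over 72 s, if anything falls off the work surface, if the arm or the gripper's body presses on something with over 40 N, if the wrist force passes 120 N, or if a joint passes its speed limit or range.

## Working session

There is one attempt and no reset: what is moved stays moved. The work goes in short steps, each a Python script; the robot and the scene stay as the last script left them, time stands still between calls to the robot, and variables do not carry over. Pictures are saved under pics/ and viewed, about 8 in all and at most 12, crops included, and the job is handed in when it is done.

```bash
ls; mkdir -p pics; python3 - <<'E'
from station import *
import cv2, numpy as np
for n in ("top","scene"):
    p,d=get_image(n); cv2.imwrite(f"pics/{n}0.png",p); np.save(f"pics/{n}0.npy",d); print(n,camera_model(n))
print(read_time())
E
```

```text
pics
top {'fov_y': 44.283001968946344, 'cx': 327.1184131402151, 'cy': 243.59918252438962, 'dist': array([-0.19134923,  0.        ,  0.        ,  0.        ,  0.        ]), 'eye': array([ 251.84430805,  -16.50144011, 1636.70825145]), 'attitude': array([-1.70780558e+02,  6.55754189e-02, -9.05563851e+01])}
scene {'fov_y': 51.46192568587273, 'cx': 309.56352915083767, 'cy': 236.41528005362775, 'dist': array([-0.01500394,  0.        ,  0.        ,  0.        ,  0.        ]), 'eye': array([1346.09623362,   42.25144221, 1069.03512563]), 'attitude': array([-139.1845363 ,   -0.31479947,   93.16171512])}
0.1
```

View pics/top0.png

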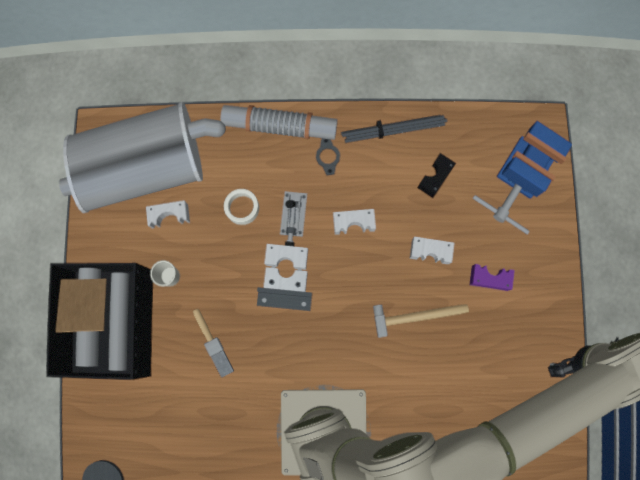

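View pics/scene0.png

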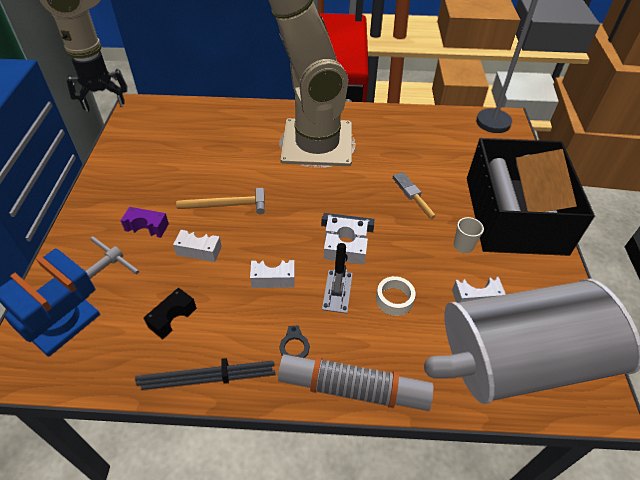

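```bash
cat > h.py <<'E'
from station import *
import cv2, numpy as np
from scipy.spatial.transform import Rotation as R
def cam(m):
    f=240/np.tan(np.radians(m['fov_y']/2))
    return np.array([[f,0,m['cx']],[0,f,m['cy']],[0,0,1]]),np.array(m['dist']),np.array(m['eye']),R.from_euler('xyz',m['attitude'],degrees=True).as_matrix()
def cast(m,px,z):
    K,D,e,A=cam(m)
    n=cv2.undistortPoints(np.array(px,float).reshape(-1,1,2),K,D).reshape(-1,2)
    r=np.c_[n,np.ones(len(n))]@A.T
    return (e+r*((z-e[2])/r[:,2])[:,None])[:,:2]
def proj(m,P):
    K,D,e,A=cam(m)
    c=(np.array(P,float).reshape(-1,3)-e)@A
    return cv2.projectPoints(c,np.zeros(3),np.zeros(3),K,D)[0].reshape(-1,2)
def rectify(m,img,z,x0,x1,y0,y1,s):
    """ortho picture at height z: up=+x, left=+y, s px/mm"""
    h,w=int((x1-x0)*s),int((y1-y0)*s)
    v,u=np.mgrid[0:h,0:w]
    P=np.c_[(x1-v.ravel()/s),(y1-u.ravel()/s),np.full(h*w,z)]
    q=proj(m,P).astype(np.float32).reshape(h,w,2)
    return cv2.remap(img,q[...,0],q[...,1],cv2.INTER_LINEAR)
E
python3 - <<'E'
from h import *
m=camera_model("top")
names="mid right left fixedhalf_front pivot_end plainscrews base hammer tape cup flange".split()
px=[(355,222),(433,250),(167,214),(285,298),(293,203),(286,255),(323,432),(380,320),(241,207),(165,274),(328,157)]
for n,p in zip(names,cast(m,px,45)): print(n,p.round())
w=camera_model("wrist"); print(w, read_ee_pos(),read_eef_rot())
p=np.array(w['eye'])-read_ee_pos(); Rt=R.from_euler('xyz',read_eef_rot(),degrees=True).as_matrix()
print("cam in tool",Rt.T@p, Rt.T@cam(w)[3])
E
```

```text
mid [570. -95.]
right [ 490. -308.]
left [599. 430.]
fixedhalf_front [362.  98.]
pivot_end [625.  76.]
plainscrews [480.  95.]
base [ 4. -1.]
hammer [ 301. -157.]
tape [615. 221.]
cup [430. 430.]
flange [757. -22.]
{'fov_y': 70.61270014572641, 'cx': 326.8966885428671, 'cy': 236.4963379508134, 'dist': array([0.00518895, 0.        , 0.        , 0.        , 0.        ]), 'eye': array([ 258.73105443, -573.07098756,  373.64976209]), 'attitude': array([ 1.62887330e+02,  1.02933105e-01, -7.26469833e+01])} [ 187.53382526 -596.0883491   403.99131208] [ 1.79995947e+02  7.16162349e-02 -7.25353193e+01]
cam in tool [ -0.55082651 -74.82525583  30.33696937] [[ 9.99997952e-01 -1.70178798e-03 -1.09584844e-03]
 [ 1.94886132e-03  9.55747999e-01  2.94180157e-01]
 [ 5.46722702e-04 -2.94181690e-01  9.55749358e-01]]
```

```bash
python3 - <<'E'
from h import *
import json
for i,(x,y,z) in enumerate([(575,-200,430),(560,90,430)]):
    goto([x,y,z],[180,0,-90]); m=camera_model("wrist"); p,d=get_image("wrist")
    cv2.imwrite(f"pics/w{i}.png",p); np.save(f"pics/w{i}.npy",d); json.dump({k:np.array(v).tolist() for k,v in m.items()},open(f"pics/w{i}.json","w"))
    print(m['eye'],m['attitude'])
    if i==0: a=rectify(m,p,45,440,640,-400,0,2)
    else: b=rectify(m,p,45,300,700,-50,250,2)
cv2.imwrite("pics/ra.png",a); cv2.imwrite("pics/rb.png",b[:, :])
print(read_time(),read_contact_force())
E
```

```text
[ 649.29064257 -200.91223773  399.49149912] [ 1.62862149e+02 -5.39937169e-04 -9.02072203e+01]
[635.19785735  88.3344455  399.51166951] [ 1.62880413e+02 -2.00921934e-02 -9.02570768e+01]
3.3167 [ 0.07854026  0.40680324 -0.32106853]
```

View pics/ra.png

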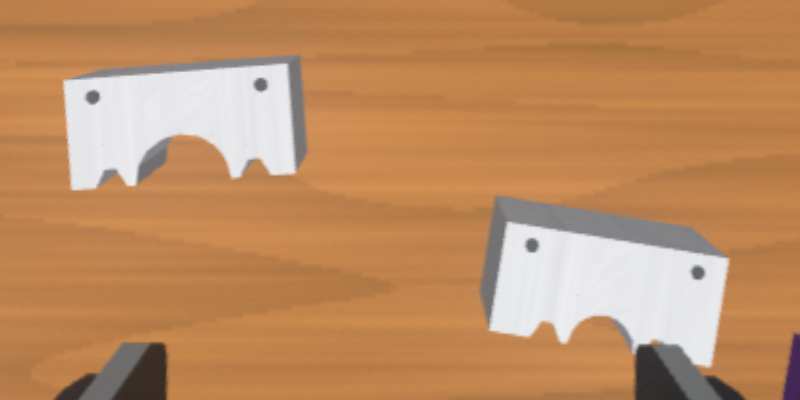

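View pics/rb.png

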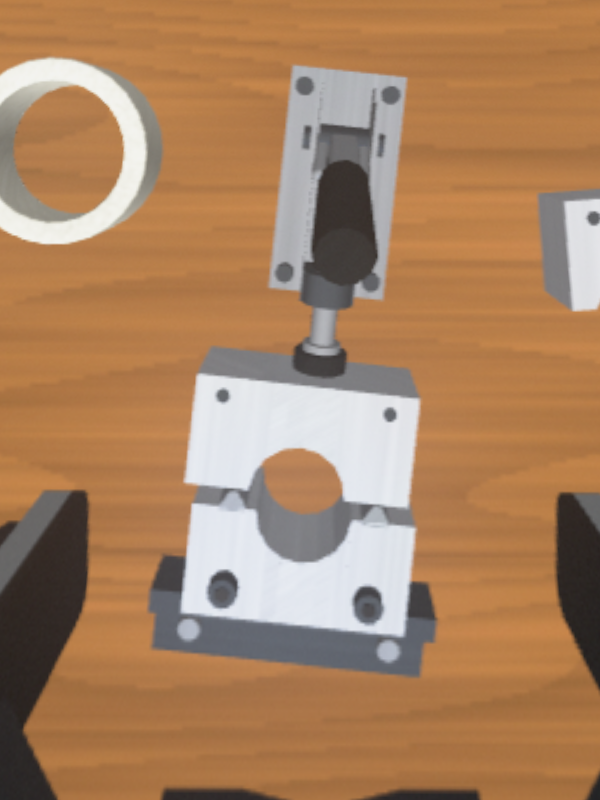

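The top and wrist views show the following:
- **Matching half:** it is the nearer candidate, top-view pixel (355,222), with a bore about 49 mm wide and keyways at ±36 mm.
- **Small half:** the one at (433,250), with a bore about 35 mm wide.
- **Fixture:** its origin is near (470,95) mm, with yaw about -5.9°.

I'll throw the handle back first.

```bash
cat >> h.py <<'E'
T=-5.9; O=np.array([470.1,95.4])
c,s=np.cos(np.radians(T)),np.sin(np.radians(T))
def F(x,y,z): return [O[0]+c*x-s*y, O[1]+s*x+c*y, z]
def loc(p): d=np.array(p[:2])-O; return np.array([c*d[0]+s*d[1],-s*d[0]+c*d[1]])
E
python3 - <<'E'
from h import *
command_gripper(0,30)
goto(F(80,0,340),[180,0,-90+T])
move_straight(F(80,0,291))
f0=read_contact_force()
for x in list(range(100,161,20))+list(range(165,186,3)):
    move_straight(F(x,0,291),feed=100)
    f=read_contact_force()-f0; print(x,f.round(1),loc(read_ee_pos()).round(1))
    if np.linalg.norm(f)>12: break
move_straight(F(120,0,300)); move_straight(F(120,0,400),feed=250)
goto(F(-10,0,430),[180,0,-90+T])
m=camera_model("wrist"); p,d=get_image("wrist")
cv2.imwrite("pics/w2.png",p)
print(read_time(), proj(m,[F(201,0,130)]))
for y in (T,T+180): print(solve_ik(F(10,0,180),[180,0,y]),solve_ik(F(14,115,180),[180,0,y]))
E
```

```text
100 [-0.4  0.2 -1.5] [1.004e+02 1.000e-01]
120 [-0.6  0.1 -0.7] [1.198e+02 1.000e-01]
140 [-0.2 -0.3 -1.2] [1.396e+02 1.000e-01]
160 [-0.9  0.1 -0.9] [159.6   0.2]
165 [-0.2  0.  -1. ] [1.649e+02 1.000e-01]
168 [-0.7 -0.7 -1.3] [168.1   0. ]
171 [-0.5 -0.7 -0.4] [171.2  -0. ]
174 [-2.  -1.4 -1.2] [174.2  -0. ]
177 [-8.2 -0.8  2.9] [176.2   0.2]
180 [-21.6  -1.3   9.2] [177.7   0.5]
9.6583 [[326.17330022 -92.60956223]]
[ 17.74291974  21.81170957 -38.40545178 114.67039387  17.72567912
  49.29950778 -36.28375705] [  8.65136023  28.9133321  -43.14544868 107.42851678  24.38134354
  53.21971514 -51.79824121]
[ 42.77000691  38.7698305  -71.14868615 113.6946084   43.12881863
  60.09300629 125.48454421] [ 27.88163969  45.92861593 -71.52068276 106.63667878  48.57734553
  65.33357502 112.3306379 ]
```

View pics/w2.png

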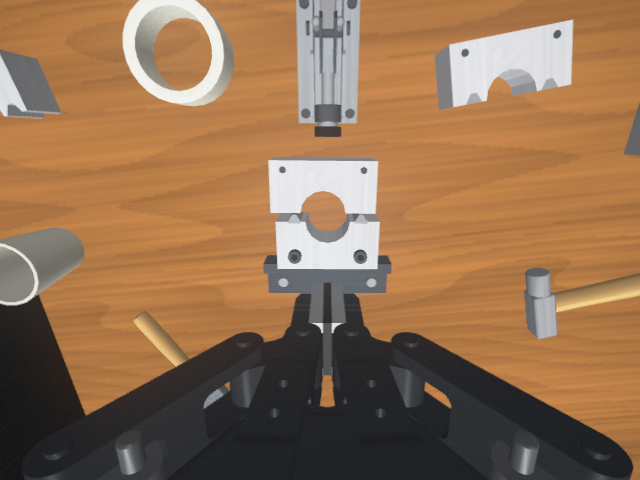

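The wrist view shows the handle back and the pad retracted to (327,131), well clear of the plain half. The force rise at x = 176 mm matches the end stop. Next I'll re-measure and take out the plain half.

```bash
python3 - <<'E'
from h import *
m=camera_model("wrist")
P=lambda a,z=45: [loc(q).round(1).tolist() for q in cast(m,a,z)]
print("plain",P([(268,160),(378,159),(379,213),(270,213)]))
print("fixed",P([(275,222),(379,222),(379,269),(276,269)]))
print("pad", P([(314,126),(341,126)],42))
print("mate",P([(449,45),(572,20),(573,83),(455,106)]))
E
```

```text
plain [[37.6, 60.2], [38.3, -52.1], [-18.1, -55.5], [-17.8, 61.1]]
fixed [[-27.8, 56.2], [-28.1, -56.0], [-82.8, -58.3], [-82.5, 57.7]]
pad [[70.6, 12.9], [70.5, -14.1]]
mate [[141.6, -113.6], [161.2, -223.1], [108.6, -235.3], [88.6, -125.1]]
```

```bash
python3 - <<'E'
from h import *
command_gripper(42,30); print(read_width())
px,py=10,3.4
goto(F(px+10.6,py,280),[180,0,T])
f0=read_contact_force()
move_straight(F(px+10.6,py,215),feed=120)
move_straight(F(px+10.6,py,182),feed=60)
print("down",(read_contact_force()-f0).round(1),read_ee_pos().round(1))
if np.linalg.norm(read_contact_force()-f0)<10:
    command_gripper(20,40); print("w",read_width(),(read_contact_force()-f0).round(1))
    move_straight(F(px+13,py,182),feed=40); print((read_contact_force()-f0).round(1))
    for y in (20,45,70,95,118):
        move_straight(F(px+13,y,182),feed=100); f=read_contact_force()-f0; print(y,f.round(1),read_width())
        if np.linalg.norm(f)>25: break
print(read_time())
E
```

```text
41.630026169540244
down [ 0.1  2.1 -1.2] [491.   96.8 182. ]
w 32.940335214429034 [0.1 1.1 1.2]
[-13.3   1.1  18. ]
20 [-0.8  3.7  4.9] 32.83988752645408
45 [1.3 4.7 3.9] 32.91575298063936
70 [1.4 1.2 6. ] 32.92592976642957
95 [1.7 0.1 5.5] 33.10310837286558
118 [1.5 0.1 5.7] 32.79449450934676
15.2083
```

```bash
python3 - <<'E'
from h import *
command_gripper(46)
move_straight(F(23,118,290),feed=250)
goto(F(135.4,-172.4,290),[180,0,T+10.1])
f0=read_contact_force()
move_straight(F(135.4,-172.4,182),feed=120)
print("down",(read_contact_force()-f0).round(1))
if np.linalg.norm(read_contact_force()-f0)<10:
    command_gripper(20,40); print("w",read_width())
    for x,y in ((80,-165),(22,-150),(22,-110),(22,-75),(22,-50),(22,-25),(22,0)):
        a=T if x<40 else T+5
        move_straight(F(x,y,182),feed=90,rotation=[180,0,a]); f=read_contact_force()-f0; print(x,y,f.round(1),round(read_width(),1),loc(read_ee_pos()).round(1))
        if np.linalg.norm(f)>25: break
print(read_time())
E
```

```text
down [-0.  -0.3 -0.2]
w 32.47713162559657
80 -165 [ 0.1 -0.9  8.9] 32.9 [  80.6 -165.1]
22 -150 [ 1.7 -1.7  9.2] 33.4 [  22.9 -150.1]
22 -110 [-0.7 -3.9 12.3] 33.2 [  22.8 -110.7]
22 -75 [-0.2 -4.8 12.6] 32.9 [ 22.8 -75.6]
22 -50 [ 0.6 -4.8 11.5] 32.9 [ 22.9 -50.6]
22 -25 [-0.5 -4.9 12.5] 32.7 [ 22.9 -25.6]
22 0 [ 0.8 -5.9 11.7] 33.1 [23.  -0.7]
22.5833
```

```bash
python3 - <<'E'
from h import *
command_gripper(40); print(read_width(),read_contact_force().round(1))
move_straight(F(22,0,290),feed=150)
goto(F(-10,0,430),[180,0,-90+T])
p,d=get_image("wrist"); cv2.imwrite("pics/w3.png",p); print(read_time())
E
```

```text
39.79993990529043 [-0.6  0.  -0.4]
25.05
```

View pics/w3.png

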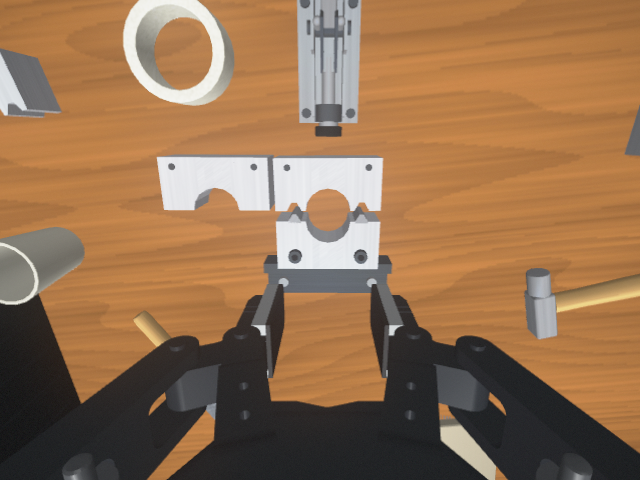

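```bash
python3 - <<'E'
from h import *
m=camera_model("wrist")
print("mate",[loc(q).round(1).tolist() for q in cast(m,[(275,157),(383,158),(382,211),(275,211)],45)])
def G(h,r=112,dz=3):
    a=np.radians(20)+h; return F(160-r*np.cos(a),0,28+r*np.sin(a)+155+dz)
command_gripper(60)
p=G(1.6); goto(p[:2]+[400],[180,0,-90+T])
f0=read_contact_force()
move_straight(p[:2]+[p[2]+25],feed=150); move_straight(p,feed=60)
f=read_contact_force()-f0; print("down",f.round(1))
if np.linalg.norm(f)<8:
    command_gripper(10,25); print("w",read_width())
    for h in np.r_[np.linspace(1.5,0.1,15),0.05,0,-0.02]:
        move_straight(G(h),feed=80); f=read_contact_force()-f0
        print(round(h,2),f.round(1),round(read_width(),1))
        if np.linalg.norm(f)>30: break
print(read_time())
E
```

```text
mate [[39.9, 53.3], [38.9, -56.7], [-16.4, -58.3], [-16.3, 56.0]]
down [ 0.8 -0.9  0.4]
w 21.200421860979606
1.5 [ 0.7 -5.7  0.3] 21.0
1.4 [-0.1 -5.8  0.6] 21.6
1.3 [ 0.2 -6.6  0.6] 21.4
1.2 [ 0.6 -6.4  0.5] 21.4
1.1 [ 0.5 -5.5  1.1] 21.5
1.0 [ 0.2 -5.7  2. ] 21.2
0.9 [-1.3 -5.8  3.1] 21.4
0.8 [-0.4 -6.1  4.1] 21.0
0.7 [-1.8 -5.7  4.7] 21.3
0.6 [-2.8 -7.1  5.5] 21.4
0.5 [-2.2 -5.7  3.7] 21.3
0.4 [-2.1 -6.8  2. ] 21.2
0.3 [-1.1 -6.3  1.2] 21.0
0.2 [-1.  -4.8  2.1] 21.3
0.1 [-0.4 -6.5  0.7] 21.4
0.05 [-1.9 -5.8  0.5] 21.2
0.0 [-1.5 -6.1  1. ] 21.4
-0.02 [-1.3 -6.7  1.3] 21.4
33.075
```

```bash
python3 - <<'E'
from h import *
def G(h,r=112,dz=3):
    a=np.radians(20)+h; return F(160-r*np.cos(a),0,28+r*np.sin(a)+155+dz)
f0=read_contact_force(); p=G(-0.02)
for k in (2,4,6,8,10):
    move_straight(p[:2]+[p[2]-k],feed=40); f=read_contact_force()-f0; print(k,f.round(1))
    if f[2]>10: break
command_gripper(50); move_straight(p[:2]+[300],feed=200)
command_gripper(0)
f0=read_contact_force(); q=F(56,0,0)
# bar axis at x=56: z~66; grip top ~78 -> TCP ~251 at contact
move_straight(q[:2]+[262],feed=100)
for z in range(256,240,-2):
    move_straight(q[:2]+[z],feed=40); f=read_contact_force()-f0; print(z,f.round(1),read_ee_pos()[2].round(1))
    if f[2]>18: break
move_straight(q[:2]+[330],feed=200)
goto(F(-10,0,430),[180,0,-90+T])
p,d=get_image("wrist"); cv2.imwrite("pics/w4.png",p); print(read_time())
E
```

```text
2 [-2.2  1.1 -0.7]
4 [-5.   0.8  1.4]
6 [-5.9  1.7 -0.2]
8 [-8.2  1.   1.5]
10 [-7.9  0.9  0.9]
256 [-0.2 -0.3  0.9] 256.0
254 [-0.1 -0.   0.8] 254.1
252 [-1.9 -0.4 10.1] 253.0
250 [-9.1 -2.5 24.6] 252.3
38.575
```

View pics/w4.png

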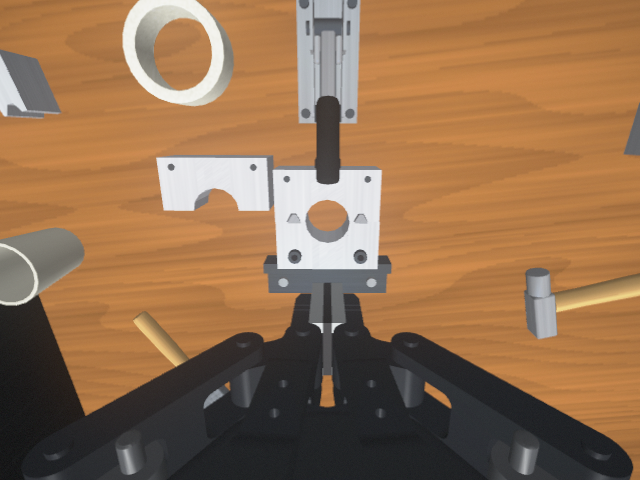

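The two halves are flush, with the bore round at (327,220). The handle lies forward at (327,140), on a stiff stop at the height predicted for locked. The plain half is to the side at (215,183).

```bash
python3 - <<'E'
from h import *
m=camera_model("wrist")
for n,a in (("mate back",[(273,170),(382,170)]),("plain",[(157,157),(268,156),(272,210),(162,211)])): print(n,[loc(q).round(1).tolist() for q in cast(m,a,45)])
finish_job(); print(read_time())
E
```

```text
mate back [[26.9, 55.3], [26.6, -56.8]]
plain [[40.2, 172.4], [41.0, 59.7], [-15.1, 58.4], [-15.9, 175.6]]
the job is handed in; nothing more can be done
the job is handed in; nothing more can be done
```

The clamp is locked shut on the matching half and the job is handed in. The last clock reading before handing in was 38.6 s, of the 72 s allowed. `finish_job()` gives no verdict, so success rests on the checks below.

- **Handle back:** I pushed it until the force rose at x ≈ 176 mm, where the end stop was predicted, and the wrist view showed the pad retracted.
- **Plain half:** I gripped it through its bore and slid it flat to the +y side. Its centre measured y ≈ 117 mm, where more than 85 mm is needed.
- **Matching half:** I picked it out by its 48 mm bore and keyways at ±36 mm, then gripped it the same way. I squared it up and slid it in front of the fixed half.
- **Handle forward:** I swung it over centre through the full arc.

**Last checks:**
- **Fit:** the picture shows the two halves flush and the bore round. The back of the matching half is at x ≈ 26.8 mm, against 27.5 mm when home. Its y is about -0.7 mm and its turn is near zero.
- **Over centre:** while I held the grip, I felt no clear stop, even 10 mm past the planned end. I therefore pressed the handle down from above with the fingers shut. It met a stiff stop within about 2 mm of the height predicted for locked, holding at about 25 N.
- **Rest of the scene:** the bystanders and other die halves visible in the last wrist picture had not moved. I did not re-check those outside that view.

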